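# Lay the filter carton down in its dispensing spot

### The arm

A 6-joint arm with a two-finger parallel gripper is mounted at the origin on the work surface. World frame = base frame: x ahead of the robot, y to its left, z up, the work surface at z = 0. Lengths are in m, angles in degrees, forces in N, time in s.
With the tool pointing down it reaches from about 0.4 to 0.825 m from the base axis. Payload 7 kg.
Tool frame: the origin (TCP) lies midway between the tips of the shut fingers; the grasp point (between the pads) lies 19 mm behind it; z points along the fingers, y is the line along which they close (so a half turn about z gives the same grasp; the last joint's range is limited). The gripper opens to 88 mm and grips with 3 to 60 N. Pads are 19 mm wide; open, the fingers measure 130 mm over their backs; the gripper's body (78 mm by 193 mm) begins 47 mm behind the grasp point.
Start: joints at [80.334, 20.546, 0.682, 0, -70.136, -16.507], TCP at [0.298, 0.606, 0.227] pointing down, gripper open.
Joint ranges: [-176.03, 176.03], [-82.01, 121.73], [-58.28, 71.71], [-173.87, 95.51], [-174.79, -0.11], [-173.66, 173.66]. Speed limits (degrees/s): [136.94, 136.94, 172.46, 180, 180, 180].

### API

Orientations are given as [roll, pitch, yaw] about the fixed x, y, z axes, in that order (R = Rz(yaw) Ry(pitch) Rx(roll)).
In Python, from plant import r gives the robot as it stands. The module is installed in compiled form; this text tells all that it offers.
- The arm moves only by the tool play_rows, never from a script. Its argument "rows" is a list of rows, each an object with "slide": the shift along the tool's x, y, z as a fraction of full scale, a list of three; "delta_rot": the turn, a rotation vector about the tool's x, y, z as a fraction of full scale, a list of three; "fingers": the opening, from -1 (shut) to 1 (fully open). In form: [{"slide": [x, y, z], "delta_rot": [rx, ry, rz], "fingers": fingers}, ...]. A call has 1 to 8 rows; each row shifts and turns the commanded pose from where the row before left it, along the tool's axes as they then stand; what a row does not reach is not made up. Full scale, the value 1, is 0.15 m for a shift and 0.08 rad for a turn. A row lasts 1/8 s, in which the tool goes at most 62.5 mm and 10.7 degrees, less where a joint would pass 70% of its speed; a pose out of reach is approached as far as the arm can. A call with a number of a shift or a turn outside -1 to 1 is refused whole. A call with a gripper value outside its range is refused whole. The fingers move at their own pace and stop on an object; "squeeze" is the grip in N (left out, the last holds). Time passes only in rows, so rows that do not move let the fingers close. It gives the time, the measured TCP pose, the force, the opening and the grip force at its end, in the units of the state.
- r.get_state(): the state, without advancing time (a new reading comes with each control period).
- r.capture(name): name is "scene" or "top" or "wrist"; returns a dict with "image" (400x640x3 uint8, blue, green, red), "fx", "fy", "cx", "cy" (pixels), "R" (3x3) and "t" (3): a world point X has camera coordinates R X + t; the wrist camera has in their place "T_tool_cam" (4x4, takes a point from camera to tool coordinates, whose origin is the TCP and whose axes are the flange's). Camera axes: x right, y down, z forward; pixel columns grow to the right and rows downward; lengths in m; the calibration is good to about 2 mm. A picture is of the moment at which its call begins: read the wrist's pose just before it. There is no depth.
- r.close_job(): hands the job in; it is judged then, once.
The state is a dict: "time_s": time; "joints": joint angles; "qd": joint speeds; "joint_torque": joint torques, N m; "tcp_pos": TCP position; "eef_rot": TCP orientation; "contact_force": force on the tool from outside, world axes, zero at the start; "moment": the same for the moment, N m; "gripper_width": finger opening in m; "gripper_force": force on a finger pad.
Only numpy, scipy, OpenCV 4.12 (cv2) and the standard library are available. Lean on these libraries where they do the work, as an engineer would, in place of code of your own. Each camera call takes 0.05 s, during which the arm holds its last target. There are 200 camera calls.

### The job

Get the paper-filter carton ready for dispensing without picking it up: keeping it standing, push it along the counter until its foot has come over the yellow-outlined square, then push it over so that it lies flat on its back, blue window side up, wholly within the square (lying on the yellow tape is fine). Leave the pitcher, the cup and the tamper where they stand.

Things in the scene. Friction and masses are not known exactly. Their poses are not given: they have to be found in the camera images.
- carton_center (a point): centre of the loose cardboard carton of coffee filters, a closed box 45 mm thick (its x), 100 mm wide (its y), 90 mm tall (its z); 45 mm above the counter. Its front (-x) face is blue with a white window, a blue strip lies on the top along that face, the rest is plain cardboard. It starts standing; its +x runs from the blue face to the back, roughly towards the square; +z up
- carton_toe (a point): middle of the carton's lower back edge, the edge it tips about: (22.5, 0, -45) mm from the carton's centre in the carton's own axes
- back_low_l (a point): corner point of the carton's back face (the face opposite the blue one): lower edge, left (+y) side; its offset from the carton's centre in the carton's own axes is (22.5, 50, -45) mm
- back_low_r (a point): corner point of the carton's back face (the face opposite the blue one): lower edge, right (-y) side; its offset from the carton's centre in the carton's own axes is (22.5, -50, -45) mm
- back_top_l (a point): corner point of the carton's back face (the face opposite the blue one): upper edge, left (+y) side; its offset from the carton's centre in the carton's own axes is (22.5, 50, 45) mm
- back_top_r (a point): corner point of the carton's back face (the face opposite the blue one): upper edge, right (-y) side; its offset from the carton's centre in the carton's own axes is (22.5, -50, 45) mm
- spot: the spot: a square 150 x 150 mm over the outside of its 12 mm yellow tape, dark inside, flat (1 mm, does not hinder sliding), fixed. Origin at its centre on the counter; x points from the side where the carton waits to the far side, square to its edges; z up. The carton's foot starts 25 to 70 mm short of the near edge, up to about 20 mm to either side and 0.2 rad out of line
- pitcher: bystander: loose steel milk pitcher, 72 mm across, 80 mm tall, origin at the centre of its underside
- cup: bystander: loose white ceramic cup, 76 mm across, 60 mm tall, origin at the centre of its underside
- tamper: bystander: loose tamper, steel foot 56 mm across and dark wooden knob, 80 mm tall, origin at the centre of its underside
- carton: the same carton, same axes, origin at the centre of its underside. 0.14 to 0.28 kg, centre of mass at its middle; friction on the counter 0.5 to 0.7: pushed within about 25 mm of the counter it slides, pushed above about 60 mm it tips about the lower edge of its back, and falls by itself once leaning over 27 degrees
Not all that is in view belongs to the job. Of the things like the carton, leave any that is green, pink or red; of the rest the smaller one is meant.

How it is judged (in metres and radians):
On the way, in this order (a step that is already met when the one before it is completed fails the run):
1. the carton, still standing, has been pushed along until its lower back edge is over the square (or within 5 mm of it) (x of carton_toe in the frame of spot above -0.08 m and angle between carton_center's own z axis and vertical below 0.15 rad), for 0.1 s.
2. the carton lies on its back within the square (angle between carton_center's own x axis and vertical above 3.04 rad and height (world z) of carton_center below 0.028 m and x of back_low_l in the frame of spot between -0.077 and 0.077 m and y of back_low_l in the frame of spot between -0.077 and 0.077 m and x of back_low_r in the frame of spot between -0.077 and 0.077 m and y of back_low_r in the frame of spot between -0.077 and 0.077 m and x of back_top_l in the frame of spot between -0.077 and 0.077 m and y of back_top_l in the frame of spot between -0.077 and 0.077 m and x of back_top_r in the frame of spot between -0.077 and 0.077 m and y of back_top_r in the frame of spot between -0.077 and 0.077 m), for 0.2 s.
At the end, for the whole second after the job is handed in: The carton lies at rest flat on its back on the counter (blue face up within 0.1 rad), all four corners of its back within the outer edge of the yellow tape (2 mm allowance); the bystanders stand (all of step 2 and linear speed of carton below 0.02 m/s and angle between each of pitcher, cup, tamper's own z axis and vertical below 0.2 rad); the robot touches nothing.
It fails at once if the carton is lifted or carried (height (world z) of carton_center above 0.062 m or (height (world z) of carton_center above 0.05 m and angle between carton_center's own z axis and vertical below 0.06 rad) or (height (world z) of carton_center above 0.05 m and angle between carton_center's own z axis and vertical above 1.3 rad)).
It fails at once if a bystander is moved by more than 15 mm or tipped (distance of any of pitcher, cup, tamper from where it was at the start of the episode above 0.015 m or angle between any of pitcher, cup, tamper's own z axis and vertical above 0.3 rad).
It also fails if it takes over 38 s, if anything falls off the work surface, if the arm or the gripper's body presses on something with over 40 N, if the wrist force passes 120 N, or if a joint passes its speed limit or range.

## Working session

There is one attempt and no reset: what is moved stays moved. The work goes in short steps, Python scripts to look and compute and a tool call to move; the robot and the scene stay as the last step left them, time stands still between calls to the robot, and variables do not carry over. Pictures are saved under pics/ and viewed, at most 10 in all, crops included, and the job is handed in when it is done.

Besides the shell and the picture viewer there is one more tool, called after ">>>" by a JSON object that holds its "op" and its "data". play_rows: Moves the arm, as the interface text tells. Shift numbers are shares of 0.15 m and turn numbers shares of 0.08 rad, none past 1 either way. Its arguments: {"type":"object","properties":{"rows":{"type":"array"},"squeeze":{"type":"number"}},"required":["rows"]}

```bash
mkdir -p pics; cat > h.py <<'E'
import numpy as np, cv2
from plant import r
from scipy.spatial.transform import Rotation as Ro
def ground(c,uv,z=0):
    d=np.linalg.inv(c["R"])@np.array([(uv[0]-c["cx"])/c["fx"],(uv[1]-c["cy"])/c["fy"],1])
    o=-np.array(c["R"]).T@c["t"]; return o+d*(z-o[2])/d[2]
def proj(c,X):
    p=np.array(c["R"])@np.array(X)+c["t"]; return np.array([c["fx"]*p[0]/p[2]+c["cx"],c["fy"]*p[1]/p[2]+c["cy"]])
E
python3 - <<'E'
from h import *
import pickle
for n in("scene","top"):
    c=r.capture(n); cv2.imwrite(f"pics/{n}0.png",c["image"]); pickle.dump(c,open(n+".pkl","wb"))
    print(n,-np.array(c["R"]).T@c["t"],c["fx"])
s=r.get_state();print(s)
E
```

```text
scene [ 1.09021834 -0.2771116   1.06846601] 436.46023434605434
top [ 0.44642231 -0.00443107  0.92568639] 367.8387041480214
{'time_s': 0.1, 'joints': array([ 8.03358703e+01,  2.05868668e+01,  6.38025986e-01, -1.83764884e-02,
       -7.01366617e+01, -1.65061871e+01]), 'qd': array([-0.08342867, -0.08237762,  0.05248395,  0.13315686,  0.0415241 ,
        0.01158665]), 'joint_torque': array([-1.61674579e-03, -5.84163022e+01,  2.93753564e+01,  7.01573387e+00,
        1.01985087e-02, -5.76205434e-05]), 'tcp_pos': array([0.29753482, 0.60537988, 0.22571204]), 'eef_rot': array([ 1.79913112e+02, -7.73114464e-03, -2.61765678e+01]), 'contact_force': array([-0.12072697, -0.20843608, -0.163125  ]), 'moment': array([ 0.00846845, -0.00684615, -0.0214196 ]), 'gripper_force': 0.0, 'gripper_width': 0.08744827931623851}
```

View pics/scene0.png

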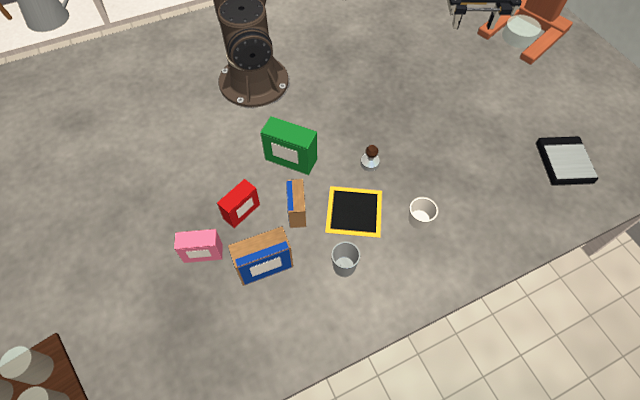

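View pics/top0.png

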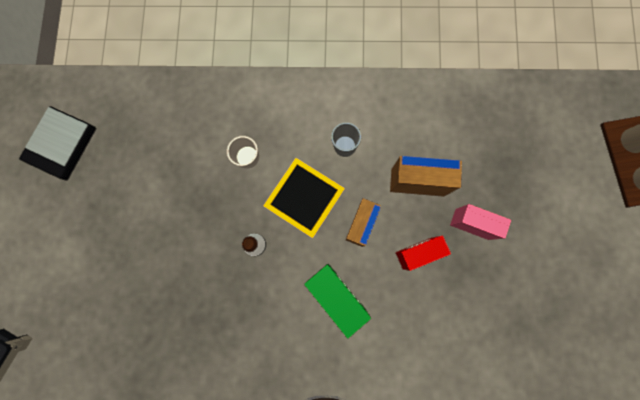

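The lookalikes in the top view are:
- small blue and cardboard carton at (363,222)
- large blue one at (427,176)
- red at (423,253)
- pink at (482,222)
- green at (337,300)

I choose the small one at (363,222). The spot is at (304,198), the pitcher at (345,139), the cup at (242,151) and the tamper at (253,244). Next I check the choice in a close crop.

```bash
python3 - <<'E'
import cv2
i=cv2.imread("pics/top0.png")[125:265,230:410]
cv2.imwrite("pics/crop0.png",cv2.resize(i,None,fx=4.4,fy=4.2,interpolation=cv2.INTER_CUBIC) if 0 else cv2.resize(i,None,fx=4,fy=4,interpolation=cv2.INTER_CUBIC))
E
```

```text
(no output)
```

View pics/crop0.png

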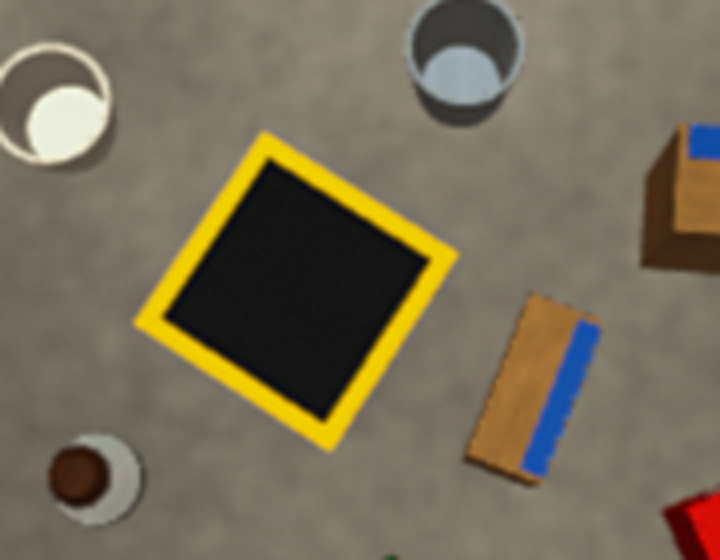

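The crop confirms it: blue strip on the right, cardboard back facing the square. Spot corners are at crop (264,131), (459,253), (331,452), (134,323). Carton top corners are at about (534,294), (602,321), (545,478), (468,455).

```bash
cat > m.py <<'E'
from h import *
def rect(P,lx,ly,hint):  # fit pose of rect to pts; hint=approx yaw
    P=np.array(P)[:,:2]; c=P.mean(0); (_,_,_)=0,0,0
    # best yaw: template ordering by angle
    T=np.array([[lx,ly],[lx,-ly],[-lx,-ly],[-lx,ly]])/2
    best=None
    for perm in ([0,1,2,3],[1,2,3,0],[2,3,0,1],[3,0,1,2],[3,2,1,0],[2,1,0,3],[1,0,3,2],[0,3,2,1]):
        Q=P[perm]-c; a=np.arctan2((T[:,0]*Q[:,1]-T[:,1]*Q[:,0]).sum(),(T*Q).sum())
        Rm=np.array([[np.cos(a),-np.sin(a)],[np.sin(a),np.cos(a)]]); e=np.abs(T@Rm.T-Q).max()
        da=abs((a-hint+np.pi)%(2*np.pi)-np.pi)
        if da<.78 and (best is None or e<best[2]): best=(c,a,e)
    return best
def inframe(s,p): 
    a=s[1]; d=np.array(p)[:2]-s[0]; return np.array([np.cos(a)*d[0]+np.sin(a)*d[1],-np.sin(a)*d[0]+np.cos(a)*d[1]])
E
python3 - <<'E'
from m import *
import pickle
c=pickle.load(open("top.pkl","rb"))
f=lambda l,z:[ground(c,(230+(x-1.5)/4,125+(y-1.5)/4),z) for x,y in l]
S=f([(264,131),(459,253),(331,452),(134,323)],0.001)
C=f([(534,294),(602,321),(545,478),(468,455)],0.09)
print(np.round(S,4),np.round(C,4))
m=np.mean(C,0)-np.mean(S,0); 
h=np.arctan2(-m[1],-m[0])
s=rect(S,.15,.15,h); k=rect(C,.045,.1,h)
print(s,k,inframe(s,k[0]),k[1]-s[1])
pickle.dump(s,open("spot.pkl","wb"))
for n,p,z in(("pitcher",(463,45),.08),("cup",(50,103),.06),("tamper",(98,480),.01)):
    g=f([p],z)[0]; print(n,g,inframe(s,g))
g=ground(c,(337,300),.1);print("green",g,inframe(s,g)); 
for p in((423,253),(427,176)):
  print(inframe(s,ground(c,p,.06)))
E
```

```text
[[ 0.6944  0.0943  0.001 ]
 [ 0.6165 -0.0332  0.001 ]
 [ 0.4882  0.0448  0.001 ]
 [ 0.5671  0.1729  0.001 ]] [[ 0.5771 -0.0737  0.09  ]
 [ 0.5623 -0.1125  0.09  ]
 [ 0.4725 -0.0807  0.09  ]
 [ 0.4844 -0.0373  0.09  ]]
(array([0.59153942, 0.06968214]), np.float64(1.0207332556188597), np.float64(0.000314139013749104)) (array([ 0.52408724, -0.07607789]), np.float64(1.220650548361347), np.float64(0.0031462042591091227)) [-0.15951922 -0.01869232] 0.19991729274248726
pitcher [ 0.72793285 -0.0311744   0.08      ] [-0.01468091 -0.16899609]
cup [0.69391273 0.2197981  0.06      ] [ 0.18148731 -0.00880061]
tamper [0.46703014 0.1888248  0.01      ] [0.036482   0.16842387]
green [ 0.34981197 -0.01798967  0.1       ] [-0.20110033  0.16024096]
[-0.31347469 -0.03362958]
[-0.22889473 -0.19518478]
```

```bash
python3 - <<'E'
from m import *
import pickle
c=pickle.load(open("top.pkl","rb")); d=pickle.load(open("scene.pkl","rb")); s=pickle.load(open("spot.pkl","rb"))
# height from base/top pair in scene: solve vertical edges (top px, bottom px)
for n,t,b in(("green",(316,139),(313,171)),("red",(259,192),(258,206)),("red2",(232,212),(236,225)),("big",(233,256),(243,283))):
    g=ground(d,b); h=min(np.arange(.02,.2,.002),key=lambda z:np.linalg.norm(proj(d,[g[0],g[1],z])-t)); print(n,g.round(3),h,inframe(s,g).round(3))
for n,z,l in(("green",.11,[(305,282),(329,264),(370,316),(348,337)]),("red",.065,[(403,249),(444,237),(449,253),(409,270)]),("bigTop",.12,[(400,157),(462,160),(460,187),(397,183)]),("bigfoot",0,[(391,193)])):
    for p in l: print(n,inframe(s,ground(c,p,z)).round(3))
# both-camera check carton scene corners
cv2.imwrite("pics/crop1.png",cv2.resize(d["image"][140:300,200:400],None,fx=3.8,fy=3.7 if 0 else 3.8,interpolation=cv2.INTER_CUBIC)[:600,:800])
E
```

```text
green [0.422 0.026 0.   ] 0.14999999999999988 [-0.126  0.122]
red [ 0.463 -0.165  0.   ] 0.06999999999999997 [-0.267 -0.013]
red2 [ 0.493 -0.241  0.   ] 0.07199999999999995 [-0.316 -0.079]
big [ 0.658 -0.283  0.   ] 0.16999999999999987 [-0.266 -0.241]
green [-0.122  0.165]
green [-0.145  0.105]
green [-0.277  0.149]
green [-0.261  0.211]
red [-0.269 -0.016]
red [-0.334 -0.091]
red [-0.362 -0.065]
red [-0.305  0.017]
bigTop [-0.15  -0.181]
bigTop [-0.269 -0.249]
bigTop [-0.296 -0.193]
bigTop [-0.175 -0.127]
bigfoot [-0.181 -0.128]
```

View pics/crop1.png

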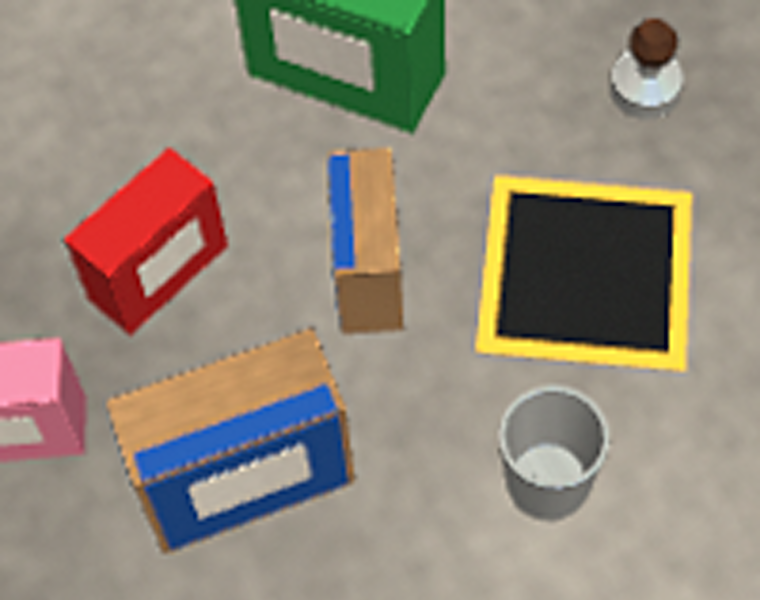

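>>> {"op": "play_rows", "data": {"rows": [{"slide": [0.26, 0.285, 0], "delta_rot": [0, 0, 0], "fingers": 1}, {"slide": [0.26, 0.285, 0], "delta_rot": [0, 0, 0], "fingers": 1}, {"slide": [0.26, 0.285, 0], "delta_rot": [0, 0, 0], "fingers": 1}, {"slide": [0.26, 0.285, 0], "delta_rot": [0, 0, 0], "fingers": 1}, {"slide": [0.26, 0.285, 0], "delta_rot": [0, 0, 0], "fingers": 1}, {"slide": [0.26, 0.285, 0], "delta_rot": [0, 0, 0], "fingers": 1}, {"slide": [0.26, 0.285, 0], "delta_rot": [0, 0, 0], "fingers": 1}, {"slide": [0.26, 0.285, 0], "delta_rot": [0, 0, 0], "fingers": 1}]}}

```text
time_s: 1.1
tcp_pos: [0.4269, 0.1594, 0.2266]
eef_rot: [-180.0, -0.0, -26.1]
contact_force: [1.6, 0.4, -0.1]
gripper_width: 0.0877
gripper_force: 0.0
```

>>> {"op": "play_rows", "data": {"rows": [{"slide": [0.26, 0.285, 0], "delta_rot": [0, 0, 0], "fingers": 1}, {"slide": [0.26, 0.285, 0], "delta_rot": [0, 0, 0], "fingers": 1}, {"slide": [0.26, 0.285, 0], "delta_rot": [0, 0, 0], "fingers": 1}, {"slide": [0.26, 0.285, 0], "delta_rot": [0, 0, 0], "fingers": 1}, {"slide": [0.26, 0.285, 0], "delta_rot": [0, 0, 0], "fingers": 1}, {"slide": [0, 0, 0], "delta_rot": [0, 0, 1], "fingers": 1}, {"slide": [0, 0, 0], "delta_rot": [0, 0, 1], "fingers": 1}, {"slide": [0, 0, 0], "delta_rot": [0, 0, 1], "fingers": 1}]}}

```text
time_s: 2.1
tcp_pos: [0.5073, -0.117, 0.2261]
eef_rot: [180.0, 0.0, -40.1]
contact_force: [0.3, 0.3, -0.0]
gripper_width: 0.0877
gripper_force: 0.0
```

>>> {"op": "play_rows", "data": {"rows": [{"slide": [0, 0, 0], "delta_rot": [0, 0, 1], "fingers": 1}, {"slide": [0, 0, 0], "delta_rot": [0, 0, 1], "fingers": 1}, {"slide": [0, 0, 0], "delta_rot": [0, 0, 1], "fingers": 1}, {"slide": [0, 0, 0], "delta_rot": [0, 0, 1], "fingers": 1}, {"slide": [0, 0, 0], "delta_rot": [0, 0, 1], "fingers": 1}, {"slide": [0, 0, 0], "delta_rot": [0, 0, 1], "fingers": 1}, {"slide": [0, 0, 0], "delta_rot": [0, 0, 1], "fingers": 1}, {"slide": [0, 0, 0], "delta_rot": [0, 0, 1], "fingers": 1}]}}

```text
time_s: 3.1
tcp_pos: [0.5073, -0.1166, 0.2262]
eef_rot: [180.0, 0.0, -76.7]
contact_force: [0.4, 0.4, -0.1]
gripper_width: 0.0878
gripper_force: 0.0
```

>>> {"op": "play_rows", "data": {"rows": [{"slide": [0, 0, 0], "delta_rot": [0, 0, 1], "fingers": 1}, {"slide": [0, 0, 0], "delta_rot": [0, 0, 1], "fingers": 1}, {"slide": [0, 0, 0], "delta_rot": [0, 0, 1], "fingers": 1}, {"slide": [0, 0, 0], "delta_rot": [0, 0, 1], "fingers": 1}, {"slide": [0, 0, 0], "delta_rot": [0, 0, 1], "fingers": 1}, {"slide": [0, 0, 0], "delta_rot": [0, 0, 1], "fingers": 1}, {"slide": [0, 0, 0], "delta_rot": [0, 0, 1], "fingers": 1}, {"slide": [0, 0, 0], "delta_rot": [0, 0, 0.3], "fingers": 1}]}}

```text
time_s: 4.1
tcp_pos: [0.5074, -0.1166, 0.2263]
eef_rot: [180.0, -0.0, -110.1]
contact_force: [-0.2, -0.6, 0.5]
gripper_width: 0.0876
gripper_force: 0.0
```

>>> {"op": "play_rows", "data": {"rows": [{"slide": [0, 0, 0], "delta_rot": [0, -1, 0], "fingers": 1}, {"slide": [0, 0, 0], "delta_rot": [0, -1, 0], "fingers": 1}, {"slide": [0, 0, 0], "delta_rot": [0, -1, 0], "fingers": 1}, {"slide": [0, 0, 0], "delta_rot": [0, -0.93, 0], "fingers": 1}]}}

```text
time_s: 4.6
tcp_pos: [0.5077, -0.1165, 0.2267]
eef_rot: [-180.0, 18.2, -110.0]
contact_force: [0.3, 0.3, -0.1]
gripper_width: 0.0877
gripper_force: 0.0
```

```bash
cat >> h.py <<'E'
def wcap():
    s=r.get_state(); c=r.capture("wrist"); T=np.array(c["T_tool_cam"])
    Rw=Ro.from_euler("xyz",s["eef_rot"],degrees=True).as_matrix()@T[:3,:3]
    pw=s["tcp_pos"]+Ro.from_euler("xyz",s["eef_rot"],degrees=True).as_matrix()@T[:3,3]
    c["R"]=Rw.T; c["t"]=-Rw.T@pw; return c,s
E
python3 - <<'E'
from m import *
import pickle
c,s=wcap(); pickle.dump(c,open("w1.pkl","wb")); print(s["tcp_pos"],s["eef_rot"],s["joints"])
cv2.imwrite("pics/w1.png",c["image"])
E
```

```text
[ 0.50766849 -0.11654998  0.22669877] [-179.95037586   18.16471887 -109.96680242] [ -5.5141856    6.58776413 -12.45801632 -19.07317417 -67.39346422
  -7.62089801]
```

View pics/w1.png

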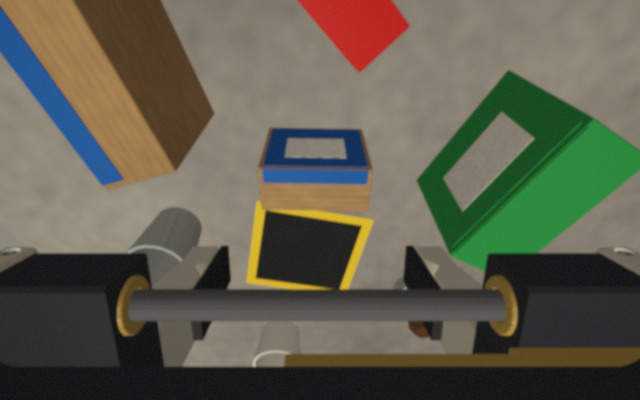

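The wrist view shows the carton square to the tool, with its blue face foot at (270,128)–(364,129) and top edge at (261,167)–(371,166). The fingers sit symmetrically about it.

```bash
python3 - <<'E'
from m import *
import pickle
c=pickle.load(open("w1.pkl","rb")); s=pickle.load(open("spot.pkl","rb"))
F=[ground(c,p,0) for p in((270,128),(364,129))]; T=[ground(c,p,.09) for p in((260,168),(371,167),(371,210),(260,209))]
S=[ground(c,p,0) for p in((258,203),(372,220))]
for P in(F,T,S): print(np.round(P,4).tolist())
d=F[0]-F[1]; print(np.degrees(np.arctan2(d[1],d[0]))+90, [inframe(s,p).round(4) for p in F+T+S])
tw=np.array([.5077,-.1165]); 
x=np.array([np.cos(1.222),np.sin(1.222)])
for p in F+T[:2]: q=p[:2]-tw; print("fwd",q@x,"left",q@[-x[1],x[0]])
E
```

```text
[[0.5639, -0.1116, 0.0], [0.4689, -0.0759, 0.0]]
[[0.562, -0.1123, 0.09], [0.4715, -0.0806, 0.09], [0.4833, -0.036, 0.09], [0.5809, -0.0724, 0.09]]
[[0.6189, -0.0263, 0.0], [0.4924, 0.0478, 0.0]]
69.45315008950635 [array([-0.169 , -0.0712]), array([-0.1883,  0.0285]), array([-0.1706, -0.0699]), array([-0.1909,  0.0238]), array([-0.1467,  0.0371]), array([-0.1267, -0.0652]), array([-0.0675, -0.0735]), array([-0.0704,  0.0731])]
fwd 0.023835311858774345 left -0.05113274744423238
fwd 0.024831451239701995 left 0.05036736591894963
fwd 0.02253330986027086 left -0.04956402267161219
fwd 0.021377659537732505 left 0.0463078094038343
```

>>> {"op": "play_rows", "data": {"rows": [{"slide": [0.107, 0, 0.327], "delta_rot": [0, 0, 0], "fingers": 0.1}, {"slide": [0.107, 0, 0.327], "delta_rot": [0, 0, 0], "fingers": 0.1}, {"slide": [0.107, 0, 0.327], "delta_rot": [0, 0, 0], "fingers": 0.1}, {"slide": [0.054, 0, 0.163], "delta_rot": [0, 0, 0], "fingers": 0.1}, {"slide": [0.054, 0, 0.163], "delta_rot": [0, 0, 0], "fingers": 0.1}, {"slide": [0, 0, 0], "delta_rot": [0, 0, 0], "fingers": 0.1}]}}

```text
time_s: 5.4
tcp_pos: [0.506, -0.1167, 0.0184]
eef_rot: [179.8, 18.0, -110.1]
contact_force: [0.3, 1.0, 0.2]
gripper_width: 0.0482
gripper_force: 0.3
```

>>> {"op": "play_rows", "data": {"rows": [{"slide": [-0.057, 0, 0.012], "delta_rot": [0, 0, 0], "fingers": 0.1}, {"slide": [-0.057, 0, 0.018], "delta_rot": [0, 0, 0], "fingers": 0.1}, {"slide": [-0.057, 0, 0.018], "delta_rot": [0, 0, 0], "fingers": 0.1}, {"slide": [-0.057, 0, 0.018], "delta_rot": [0, 0, 0], "fingers": 0.1}, {"slide": [-0.057, 0, 0.0185], "delta_rot": [0, 0, 0], "fingers": 0.1}, {"slide": [-0.057, 0, 0.0185], "delta_rot": [0, 0, 0], "fingers": 0.1}, {"slide": [-0.04, 0, 0.013], "delta_rot": [0, 0, 0], "fingers": 0.1}, {"slide": [-0.02, 0, 0.0065], "delta_rot": [0, 0, 0], "fingers": 0.1}]}}

```text
time_s: 6.4
tcp_pos: [0.5291, -0.0576, 0.0214]
eef_rot: [-180.0, 18.0, -110.0]
contact_force: [-1.7, -3.2, 2.8]
gripper_width: 0.0481
gripper_force: 1.8
```

```bash
python3 - <<'E'
from m import *
import pickle
c=r.capture("top"); pickle.dump(c,open("t2.pkl","wb")); s=pickle.load(open("spot.pkl","rb"))
st=r.get_state(); print(st["tcp_pos"],inframe(s,st["tcp_pos"]),st["contact_force"])
cv2.imwrite("pics/t2.png",cv2.resize(c["image"][125:265,230:410],None,fx=4,fy=4,interpolation=cv2.INTER_CUBIC))
E
```

```text
[ 0.52921336 -0.05742488  0.02135964] [-0.14093805 -0.01331161] [-0.01234858 -1.51058447  1.0987037 ]
```

View pics/t2.png

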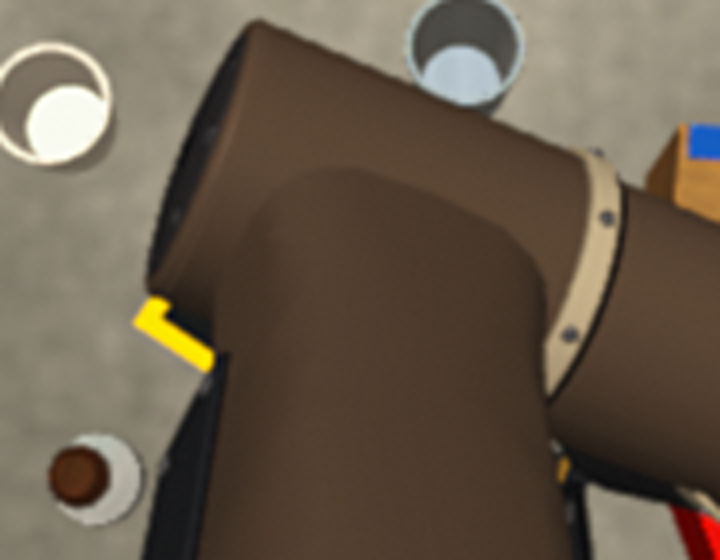

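>>> {"op": "play_rows", "data": {"rows": [{"slide": [-0.041, 0, 0.0134], "delta_rot": [0.13, 0, 0.4], "fingers": 0.1}, {"slide": [-0.041, 0, 0.0134], "delta_rot": [0.13, 0, 0.4], "fingers": 0.1}, {"slide": [-0.041, 0, 0.0134], "delta_rot": [0.13, 0, 0.4], "fingers": 0.1}, {"slide": [-0.041, 0, 0.0134], "delta_rot": [0.13, 0, 0.4], "fingers": 0.1}, {"slide": [-0.041, 0, 0.0134], "delta_rot": [0.13, 0, 0.4], "fingers": 0.1}, {"slide": [-0.041, 0, 0.0134], "delta_rot": [0.13, 0, 0.4], "fingers": 0.1}, {"slide": [-0.025, 0, 0.008], "delta_rot": [0, 0, 0], "fingers": 0.1}, {"slide": [-0.013, 0, 0.004], "delta_rot": [0, 0, 0], "fingers": 0.1}]}}

```text
time_s: 7.45
tcp_pos: [0.5483, -0.0175, 0.0211]
eef_rot: [180.0, 18.0, -121.6]
contact_force: [-0.3, -0.6, 0.2]
gripper_width: 0.0482
gripper_force: 0.7
```

```bash
python3 - <<'E'
from m import *
import pickle
c=r.capture("scene"); pickle.dump(c,open("s3.pkl","wb")); s=pickle.load(open("spot.pkl","rb"))
st=r.get_state(); print(st["tcp_pos"],inframe(s,st["tcp_pos"]),st["eef_rot"],st["contact_force"])
cv2.imwrite("pics/s3.png",cv2.resize(c["image"][130:280,260:460],None,fx=4,fy=4,interpolation=cv2.INTER_CUBIC))
E
```

```text
[ 0.54846799 -0.01738559  0.02113527] [-0.09673972 -0.00879584] [ 179.96647452   18.00991586 -121.59920532] [-0.46239288  0.2104937  -0.33004259]
```

View pics/s3.png

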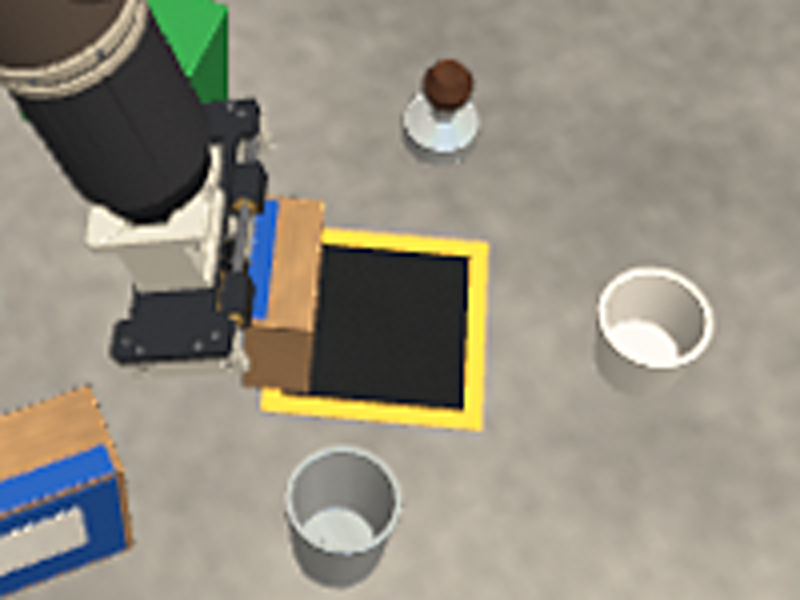

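The carton now stands aligned on the near part of the square. Its back lower right foot is at crop (309,391), its top back corners are at (323,202) and (309,331), and the tape corners are at (262,411), (483,430), (489,241).

```bash
python3 - <<'E'
from m import *
import pickle
c=pickle.load(open("s3.pkl","rb")); s=pickle.load(open("spot.pkl","rb"))
f=lambda x,y,z:inframe(s,ground(c,(260+(x-1.5)/4,130+(y-1.5)/4),z)).round(4)
print(f(309,391,0),f(323,202,.09),f(309,331,.09),"tape",f(262,411,0),f(483,430,0),f(489,241,0))
E
```

```text
[-0.0404 -0.0578] [-0.0422  0.0385] [-0.0435 -0.061 ] tape [-0.0711 -0.0763] [ 0.0795 -0.0753] [0.0792 0.0767]
```

>>> {"op": "play_rows", "data": {"rows": [{"slide": [0.095, 0, -0.031], "delta_rot": [0, 0, 0], "fingers": 0.1}, {"slide": [-0.054, 0, -0.168], "delta_rot": [0, 0, 0], "fingers": 0.1}, {"slide": [-0.054, 0, -0.168], "delta_rot": [0, 0, 0], "fingers": 0.1}, {"slide": [0, 0, 0], "delta_rot": [0, 0, 0], "fingers": 0.1}]}}

```text
time_s: 8.0
tcp_pos: [0.5416, -0.0313, 0.0765]
eef_rot: [-179.8, 18.1, -121.6]
contact_force: [-0.0, 0.0, -0.1]
gripper_width: 0.0479
gripper_force: 0.0
```

>>> {"op": "play_rows", "data": {"rows": [{"slide": [-0.0475, 0, 0.0155], "delta_rot": [0, 0, 0], "fingers": 0.1}, {"slide": [-0.0475, 0, 0.0155], "delta_rot": [0, 0, 0], "fingers": 0.1}, {"slide": [-0.0475, 0, 0.0155], "delta_rot": [0, 0, 0], "fingers": 0.1}, {"slide": [-0.0475, 0, 0.0155], "delta_rot": [0, 0, 0], "fingers": 0.1}]}}

```text
time_s: 8.5
tcp_pos: [0.5564, -0.0045, 0.0739]
eef_rot: [180.0, 18.0, -121.6]
contact_force: [0.2, 0.0, 0.8]
gripper_width: 0.0479
gripper_force: 0.4
```

```bash
python3 - <<'E'
from m import *
c=r.capture("scene"); cv2.imwrite("pics/s4.png",cv2.resize(c["image"][130:280,260:460],None,fx=3,fy=3,interpolation=cv2.INTER_CUBIC))
E
```

```text
(no output)
```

View pics/s4.png

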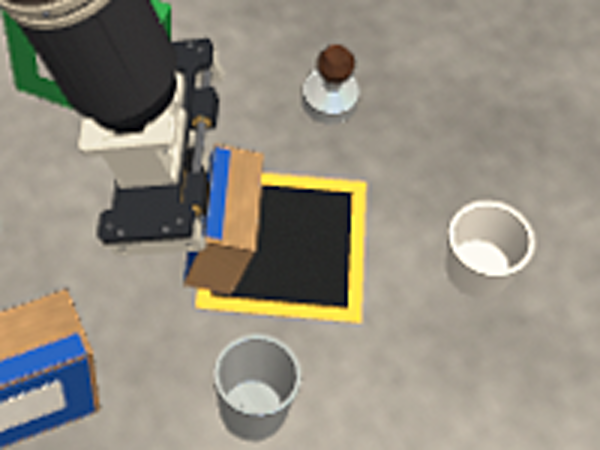

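The carton is tipping about its toe without sliding, with the foot near (236,293). I continue the push.

>>> {"op": "play_rows", "data": {"rows": [{"slide": [-0.0475, 0, 0.0155], "delta_rot": [0, 0, 0], "fingers": 0.1}, {"slide": [-0.0475, 0, 0.0155], "delta_rot": [0, 0, 0], "fingers": 0.1}, {"slide": [-0.0475, 0, 0.0155], "delta_rot": [0, 0, 0], "fingers": 0.1}, {"slide": [-0.0475, 0, 0.0155], "delta_rot": [0, 0, 0], "fingers": 0.1}, {"slide": [-0.02, 0, 0.0065], "delta_rot": [0, 0, 0], "fingers": 0.1}, {"slide": [0, 0, 0], "delta_rot": [0, 0, 0], "fingers": 0.1}, {"slide": [0, 0, 0], "delta_rot": [0, 0, 0], "fingers": 0.1}]}}

```text
time_s: 9.43
tcp_pos: [0.5735, 0.023, 0.0743]
eef_rot: [180.0, 18.0, -121.6]
contact_force: [-0.4, 0.5, -0.2]
gripper_width: 0.0486
gripper_force: 0.0
```

>>> {"op": "play_rows", "data": {"rows": [{"slide": [0, 0, -0.2], "delta_rot": [0, 0, 0], "fingers": 0.1}, {"slide": [0, 0, -0.3], "delta_rot": [0, 0, 0], "fingers": 0.1}, {"slide": [0, 0, -0.3], "delta_rot": [0, 0, 0], "fingers": 0.1}, {"slide": [0, 0, 0], "delta_rot": [0, 0, 0], "fingers": 0.1}]}}

```text
time_s: 9.93
tcp_pos: [0.5558, -0.0093, 0.1926]
eef_rot: [-179.6, 18.2, -121.5]
contact_force: [0.4, -0.4, -2.0]
gripper_width: 0.0482
gripper_force: 0.0
```

```bash
python3 - <<'E'
from m import *
import pickle
c=r.capture("scene"); pickle.dump(c,open("s5.pkl","wb")); cv2.imwrite("pics/s5.png",cv2.resize(c["image"][130:280,260:460],None,fx=4,fy=4,interpolation=cv2.INTER_CUBIC))
E
```

```text
(no output)
```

View pics/s5.png

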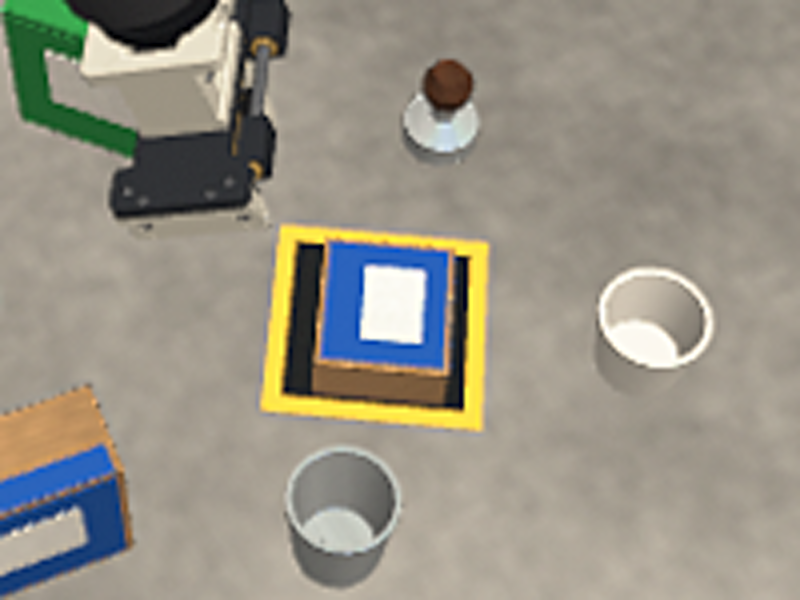

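The carton lies flat with the blue side up. Its foot runs from (313,393) to (446,406), well inside the tape, and the bystanders haven't moved. I hand the job in.

```bash
python3 -c "
from plant import r
print(r.close_job())"
```

```text
the job is handed in; nothing more can be done
None
```

The carton lies flat on its back, blue window side up and inside the yellow square in the last picture; the pitcher, cup and tamper were not moved, and I handed the job in about 10 s into the 38 s limit (no verdict was returned).

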